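# Slide one sample tin out of the nest and dock it at the reader

### The arm

A 6-joint arm with a two-finger parallel gripper is mounted at the origin on the work surface. World frame = base frame: x ahead of the robot, y to its left, z up, the work surface at z = 0. Lengths are in m, angles in rad, forces in N, time in s.
With the tool pointing down it reaches from about 0.225 to 0.875 m from the base axis. Payload 3.4 kg.
Tool frame: the origin (TCP) lies at the very end of the fingers, on their centre line; the grasp point (between the pads) lies 19 mm behind it; z points along the fingers, y is the direction in which the jaws open and shut (so a half turn about z gives the same grasp; the last joint's range is limited). The gripper opens to 85 mm and grips with 20 to 120 N. Pads are 22 mm wide; open, the fingers measure 114 mm over their backs; the gripper's body (76 mm by 85 mm) begins 54 mm behind the grasp point. The pads swing forward as they close: fully open they stand 13 mm farther back than shut.
Start: joints at [-1.244, 0.276, 1.505, -0, 1.361, -0.121], TCP at [0.249, -0.518, 0.231] pointing down, gripper open.
Joint ranges: [-2.89, 2.89], [-0.75, 2.08], [0.22, 2.7], [-1.18, 4.32], [0.11, 2.71], [-2.7, 2.7]. Speed limits (rad/s): [2.57, 2.57, 3.14, 3.14, 3.14, 3.14].

### API

Orientations are given as a unit quaternion [w, x, y, z].
In Python, from rig import get_state, get_image, camera_model, sign_off gives the robot as it stands. The module is installed in compiled form; this text tells all that it offers.
- The arm moves only by the tool drive_tool, never from a script. Its argument "motion" is text: rows parted by semicolons, each of 7 numbers parted by spaces: the turn, a rotation vector about the tool's x, y, z in degrees, then the shift along the tool's x, y, z in m, then the opening in per cent of the stroke, from 0 (shut) to 100 (fully open). In form: wx wy wz tx ty tz hand; .... A call has 1 to 12 rows; each row shifts and turns the pose as measured when the row begins, along the tool's axes as they then stand; what a row does not reach is not made up. A row lasts 1/8 s, in which the tool goes at most 62.5 mm and 10.7 degrees, less where a joint would pass 70% of its speed; a pose out of reach is approached as far as the arm can. A call is refused whole if a number of a shift passes 0.0625 or a number of a turn 10.7, either way. A call with a gripper value outside its range is refused whole. The fingers move at their own pace and stop on an object; "newtons" is the grip in N (left out, the last holds). Time passes only in rows, so rows that do not move let the fingers close. It gives the time, the measured TCP pose, the force and the opening at its end, in the units of the state.
- get_state(): the state, without advancing time (a new reading comes with each control period).
- get_image(name): name is "side" or "top" or "wrist"; returns (picture, depth): 400x640x3 uint8, red, green, blue; 400x640 float32, m along the optical axis (not along the pixel's ray), 0 where there is no reading.
- camera_model(name): a dict with "camera_matrix" (3x3 intrinsics, pixels), "cam_to_world" (4x4, takes a point from camera to world coordinates); the wrist camera has in their place "T_tool_cam" (4x4, takes a point from camera to tool coordinates, whose origin is the TCP and whose axes are the flange's). Camera axes: x right, y up, looking along -z (the intrinsics and any distortion apply to the point x, -y, -z); pixel columns grow to the right and rows downward; lengths in m; the calibration is good to about 2 mm. A picture is of the moment at which its call begins: read the wrist's pose just before it. camera_model takes no time and is no camera call.
- sign_off(): hands the job in, once; it reports no verdict.
The state is a dict: "clock": time; "qpos": joint angles; "qd": joint speeds; "effort": joint torques, N m; "position": TCP position; "ee_rot": TCP orientation; "contact_force": force on the tool from outside, world axes, zero at the start; "moment": the same for the moment, N m; "width": finger opening in m.
Only numpy, scipy, OpenCV 4.12 (cv2) and the standard library are available. Lean on these libraries where they do the work, as an engineer would, in place of code of your own. Each camera call takes 0.05 s, during which the arm holds its last target.

### The job

Dock the shallow sample tin in the steel fork of the white reader, pushed in until it rests fully home against the back of the fork. It is wedged between four deeper tins with no room for fingers, so press on its lid and slide it out of the open side of the nest, then along the bench, without lifting it and without shifting the other tins or anything else on the bench. Press only lightly: the thin lid dents above about 20 N.

Things in the scene. Friction and masses are not known exactly. Their poses are not given: they have to be found in the camera images.
- low_tin: tin to move: round, aluminium, 60 mm diameter, 80 to 150 g. Origin: centre of its underside, z up. Its tight flat slip lid is pushed on more or less far: its top lies anywhere 17 to 27 mm above the origin, not measured, to be felt. Starts under 1 mm from all four deep tins; its open side points away from their mean position. Foot slides easily (friction about 0.25); fingers on the lid hold better
- deep_tin1: one of the four other tins, loose: 60 mm diameter, 34 mm high, about 200 g. Stands at one side of the low tin (at right angles to the open direction). Origin at the centre of its underside
- deep_tin2: as deep_tin1; stands at the back of the low tin
- deep_tin3: as deep_tin1; stands at the back of the low tin
- deep_tin4: as deep_tin1; stands at the other side of the low tin
- reader: white instrument fixed on the bench, steel fork in front. Origin on the worktop where a docked tin's centre belongs; x points the way in, mouth to back. Fork 12 mm high; arms 64 mm apart inside from x = -20 to 30 mm, flaring to a mouth about 88 mm wide at x = -45; flat back bar at x = 30. White housing, 42 mm high, x = 38 to 123 mm, 130 mm wide
- slide_box: bystander: blue slide box 85 x 100 x 30 mm, origin under its centre; leave alone
- stain_bottle: bystander: small amber bottle, 42 mm diameter, 75 mm high; leave alone
- eyepiece: bystander: black microscope eyepiece, 33 mm diameter, 45 mm high; leave alone

How it is judged:
By the outcome, as a careful person would: the job done as asked, in the order asked, and still so for the second after the job is handed in, with the robot touching nothing.
It also fails if it takes over 48 s, if anything falls off the work surface, if the arm or the gripper's body presses on something with over 40 N, if the wrist force passes 120 N, or if a joint passes its speed limit or range.

## Working session

There is one attempt and no reset: what is moved stays moved. The work goes in short steps, Python scripts to look and compute and a tool call to move; the robot and the scene stay as the last step left them, time stands still between calls to the robot, and variables do not carry over. Pictures are saved under pics/ and viewed, and the job is handed in when it is done.

Besides the shell and the picture viewer there is one more tool, called after ">>>" in YAML: its name, and indented under it one key for each argument. drive_tool: Moves the arm, as the interface text tells. Its arguments: {"type":"object","properties":{"motion":{"type":"string"},"newtons":{"type":"number"}},"required":["motion"]}

```bash
mkdir -p pics; python3 - <<'E'
from rig import *
import cv2,numpy as np
s=get_state();print({k:np.round(v,4) for k,v in s.items()})
for n in ["top","side"]:
    p,d=get_image(n);cv2.imwrite(f"pics/{n}0.png",p[:,:,::-1]);np.savez(f"{n}0.npz",p=p,d=d)
    m=camera_model(n);print(n,{k:np.round(v,4) for k,v in m.items()})
print(camera_model("wrist"))
E
```

```text
{'clock': np.float64(0.0), 'qpos': array([-1.244 ,  0.2766,  1.5062,  0.    ,  1.3607, -0.121 ]), 'qd': array([-0.0002,  0.0011, -0.0001, -0.0011, -0.0022,  0.0003]), 'effort': array([ 1.6000e-03, -4.1676e+01, -2.4580e+01,  0.0000e+00,  1.0900e-02,
       -0.0000e+00]), 'position': array([ 0.2488, -0.5178,  0.2304]), 'ee_rot': array([-9.00e-04,  9.75e-01,  2.22e-01, -1.00e-04]), 'contact_force': array([ 0.8816, -0.4471,  0.1572]), 'moment': array([-0.0133, -0.009 , -0.0399]), 'width': np.float64(0.0856)}
top {'camera_matrix': array([[386.9158,   0.    , 313.048 ],
       [  0.    , 386.9158, 208.6887],
       [  0.    ,   0.    ,   1.    ]]), 'cam_to_world': array([[ 2.200e-02,  9.937e-01, -1.103e-01,  4.330e-01],
       [-9.996e-01,  2.370e-02,  1.360e-02,  4.000e-04],
       [ 1.610e-02,  1.099e-01,  9.938e-01,  9.096e-01],
       [ 0.000e+00,  0.000e+00,  0.000e+00,  1.000e+00]])}
side {'camera_matrix': array([[381.3006,   0.    , 322.7705],
       [  0.    , 381.3006, 198.9864],
       [  0.    ,   0.    ,   1.    ]]), 'cam_to_world': array([[-0.9489,  0.2442, -0.1997,  0.3853],
       [-0.3153, -0.7192,  0.6191,  0.5378],
       [ 0.0075,  0.6505,  0.7595,  0.7062],
       [ 0.    ,  0.    ,  0.    ,  1.    ]])}
{'camera_matrix': array([[301.54772074,   0.        , 315.42689138],
       [  0.        , 301.54772074, 200.68527247],
       [  0.        ,   0.        ,   1.        ]]), 'T_tool_cam': array([[ 3.44130492e-04,  9.60946695e-01,  2.76733321e-01,
         6.91877302e-02],
       [ 9.99999807e-01, -1.87528169e-04, -5.92360363e-04,
         8.43449729e-05],
       [-5.17331440e-04,  2.76733472e-01, -9.60946574e-01,
        -1.43122480e-01],
       [ 0.00000000e+00,  0.00000000e+00,  0.00000000e+00,
         1.00000000e+00]])}
```

View pics/top0.png

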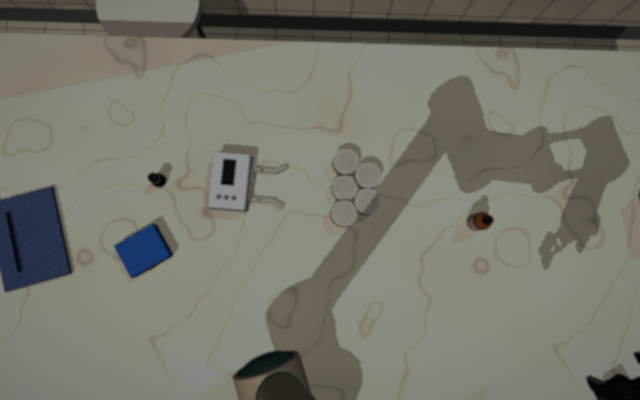

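View pics/side0.png

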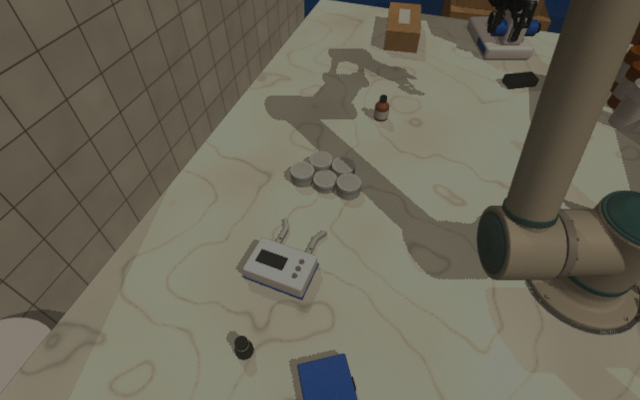

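The top view shows the nest of five tins at about (344–368, 160–213), with the low tin in the middle at (344,187). Its open side points left (+y), straight at the fork (mouth at about (288,185), reader at (230,182)). I'll measure next.

```bash
cat > h.py <<'E'
import numpy as np,cv2
from rig import *
def unproj(n,u,v,depth=None,z=None,T=None):
    m=camera_model(n);K=m["camera_matrix"]
    if T is None:T=m["cam_to_world"]
    u=np.asarray(u,float);v=np.asarray(v,float)
    c=np.stack([(u-K[0,2])/K[0,0],-(v-K[1,2])/K[1,1],-np.ones_like(u)],-1)
    r=c@T[:3,:3].T;o=T[:3,3]
    if depth is not None:return o+r*np.asarray(depth)[...,None]
    return o+r*((z-o[2])/r[...,2])[...,None]
def wristT(s):
    from scipy.spatial.transform import Rotation as R
    T=np.eye(4);q=s["ee_rot"];T[:3,:3]=R.from_quat([q[1],q[2],q[3],q[0]]).as_matrix();T[:3,3]=s["position"]
    return T@camera_model("wrist")["T_tool_cam"]
E
python3 - <<'E'
from h import *
D=np.load("top0.npz");p,d=D["p"],D["d"]
vv,uu=np.mgrid[130:240,190:400]
P=unproj("top",uu,vv,depth=d[130:240,190:400])
z=P[...,2]
print("bench z",np.median(z))
zz=np.clip((z+0.01)/0.06*255,0,255).astype(np.uint8)
cr=p[130:240,190:400,::-1]
o=np.vstack([cv2.resize(cr,None,fx=3.8,fy=3.8,interpolation=cv2.INTER_CUBIC)[:290]*1])
o=cv2.convertScaleAbs(cv2.resize(cr[:78*1+30],None,fx=3.8,fy=2.7*1.0),alpha=1.5)
cv2.imwrite("pics/crop.png",cv2.convertScaleAbs(cv2.resize(cr,None,fx=3.8,fy=3.8,interpolation=cv2.INTER_CUBIC),alpha=1.5))
cv2.imwrite("pics/z.png",cv2.resize(zz,None,fx=3.8,fy=3.8,interpolation=cv2.INTER_NEAREST))
for c in [(344,187),(346,161),(344,213),(368,175),(368,200),(230,182)]:
    i,j=c[1]-130,c[0]-190
    print(c,np.median(P[i-3:i+4,j-3:j+4].reshape(-1,3),0).round(4))
E
```

```text
bench z 0.0002920136063987999
(344, 187) [ 0.5835 -0.0824  0.0249]
(346, 161) [ 0.6431 -0.0852  0.0341]
(344, 213) [ 0.5221 -0.0822  0.0336]
(368, 175) [ 0.6114 -0.1366  0.0342]
(368, 200) [ 0.5533 -0.137   0.0337]
(230, 182) [0.5856 0.1779 0.0426]
```

View pics/crop.png

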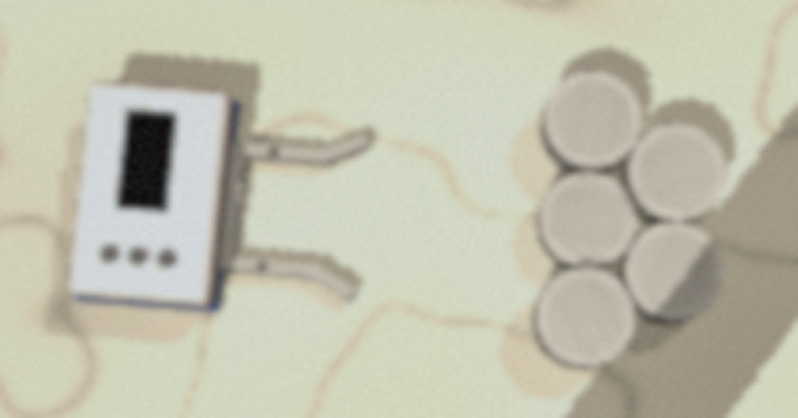

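View pics/z.png

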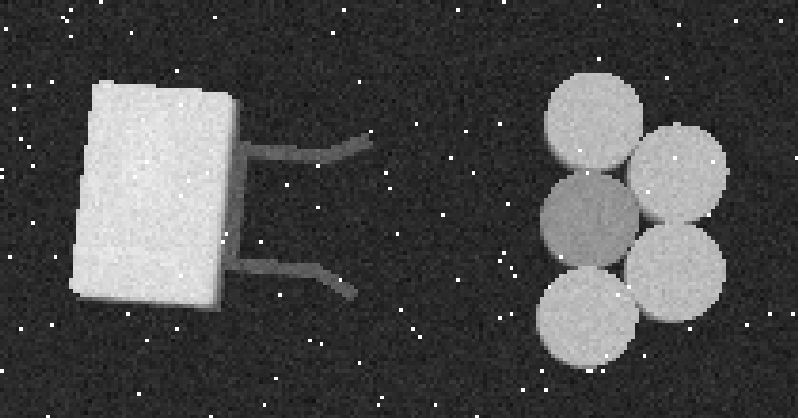

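The depth map is clean: the low tin's lid at crop (588,220) reads about 25 mm, the other tins 34 mm, and the housing 42 mm. Next I'll fit the centres and the reader axes.

```bash
cat >> h.py <<'E'
def scene(n,T=None,pd=None):
    p,d=pd
    vv,uu=np.mgrid[0:400,0:640]
    P=unproj(n,uu,vv,depth=d,T=T);P[d<=0]=np.nan
    return P
def circ(pts):  # robust circle centre with r=.03: minEnclosing of trimmed pts
    (c,r)=cv2.minEnclosingCircle((pts[:,:2]*1000).astype(np.float32));return np.array(c)/1000,r/1000
E
python3 - <<'E'
from h import *
D=np.load("top0.npz");p,d=D["p"],cv2.medianBlur(D["d"],3)
P=scene("top",pd=(p,d));z=P[...,2]
roi=np.zeros(z.shape,bool);roi[130:240,190:400]=1
def comp(m,c):
    n,l=cv2.connectedComponents(m.astype(np.uint8),connectivity=4);return l==l[c[1],c[0]]
m=comp(roi&(z>.018)&(z<.0295),(344,187))
q=P[m];print("low",m.sum(),q.mean(0).round(4),np.median(q[:,2]).round(4),circ(q))
hi=roi&(z>.0295)&(z<.045)
for c in [(346,161),(344,213),(368,175),(368,200)]:
    cc=np.median(P[c[1]-3:c[1]+4,c[0]-3:c[0]+4].reshape(-1,3),0)
    for _ in range(4):
        w=hi&(np.hypot(P[...,0]-cc[0],P[...,1]-cc[1])<.032)
        cc=P[w].mean(0)
    print("deep",c,w.sum(),cc.round(4),circ(P[w]))
h=comp(roi&(z>.036),(225,200));q=P[h]
(cx,cy),(w_,h_),a=cv2.minAreaRect((q[:,:2]*1000).astype(np.float32));print("housing",cx,cy,w_,h_,a,q[:,2].mean())
# fork
f=roi&(z>.007)&(z<.018)&(P[...,1]<.135)&(P[...,1]>0.03)
q=P[f];up=q[q[:,0]>.585];lo=q[q[:,0]<.585]
for Q in(up,lo):
    for y0 in np.arange(.03,.13,.008):
        s=Q[(Q[:,1]>=y0)&(Q[:,1]<y0+.008)]
        if len(s): print(round(y0+.004,3),len(s),s[:,0].min().round(4),s[:,0].max().round(4),s[:,0].mean().round(4))
    print()
for (u,v) in [(157,180),(142,250),(482,220)]:
    print((u,v),P[v,u].round(3))
E
```

```text
low 564 [ 0.5845 -0.0852  0.0244] 0.0245 (array([ 0.58860992, -0.09055932]), 0.03923521041870117)
deep (346, 161) 517 [ 0.6432 -0.0856  0.0337] (array([ 0.64315796, -0.08610906]), 0.030908218383789064)
deep (344, 213) 546 [ 0.5228 -0.083   0.0338] (array([ 0.52329388, -0.08380383]), 0.03091054916381836)
deep (368, 175) 536 [ 0.6116 -0.1366  0.0337] (array([ 0.61172986, -0.1363576 ]), 0.031635126113891604)
deep (368, 200) 544 [ 0.5519 -0.1351  0.0337] (array([ 0.55242438, -0.13424626]), 0.03129439163208008)
housing 591.4314575195312 180.49447631835938 84.97339630126953 130.31605529785156 86.74034118652344 0.041635931502688614
0.058 16 0.6254 0.6355 0.6304
0.066 13 0.6229 0.6324 0.6269
0.074 16 0.618 0.6277 0.6231
0.082 12 0.6179 0.6248 0.6212
0.09 10 0.6198 0.6246 0.6222
0.098 13 0.6194 0.6272 0.6228
0.106 12 0.6191 0.6268 0.6229
0.114 16 0.6187 0.6267 0.6225
0.122 9 0.6214 0.626 0.6237
0.13 51 0.5853 0.6312 0.6099

0.058 6 0.533 0.5398 0.5364
0.066 13 0.5329 0.5442 0.5386
0.074 17 0.5371 0.5487 0.5436
0.082 13 0.5439 0.5533 0.5485
0.09 16 0.5461 0.5532 0.5495
0.098 10 0.5462 0.5531 0.5501
0.106 10 0.5479 0.5553 0.5509
0.114 16 0.5477 0.5551 0.5513
0.122 11 0.5476 0.5547 0.5513
0.13 26 0.5496 0.5832 0.5618

(157, 180) [0.586 0.343 0.041]
(142, 250) [0.428 0.37  0.03 ]
(482, 220) [ 0.511 -0.387  0.059]
```

>>> drive_tool:
  motion: "0 0 0 0.02 -0.01 0 0; 0 0 0 0.049 -0.025 0 0; 0 0 0 0.049 -0.025 0 0; 0 0 0 0.049 -0.025 0 0; 0 0 0 0.049 -0.025 0 0; 0 0 0 0.049 -0.025 0 0; 0 0 0 0.049 -0.025 0 0; 0 0 0 0.049 -0.025 0 0; 0 0 0 0.049 -0.025 0 0; 0 0 8.5 0 0 0 0; 0 0 8.5 0 0 0 0; 0 0 8.5 0 0 0 0"
  newtons: 20

```text
clock: 1.6
position: [0.5378, -0.1206, 0.2293]
ee_rot: [-0.007, 1.0, -0.003, -0.001]
contact_force: [-0.2, 0.1, 0.7]
width: -0.0
```

>>> drive_tool:
  motion: "0 0 0 0.03 -0.02 0.02 0; 0 0 0 0.0155 -0.017 0.02 0; 0 0 0 0 0 0 0; 0 0 0 0 0 0 0"

```text
clock: 2.1
position: [0.5822, -0.0775, 0.1893]
ee_rot: [-0.008, 1.0, -0.002, -0.002]
contact_force: [-0.6, 0.6, -0.1]
width: -0.0004
```

```bash
python3 - <<'E'
from h import *
s=get_state();print({k:np.round(s[k],4) for k in("clock","position","ee_rot","contact_force","qpos","width")})
p,d=get_image("wrist");cv2.imwrite("pics/w1.png",p[:,:,::-1]);np.savez("w1.npz",p=p,d=d,T=wristT(s))
E
```

```text
{'clock': np.float64(2.1), 'position': array([ 0.5822, -0.0775,  0.1893]), 'ee_rot': array([-0.0077,  1.    , -0.0019, -0.0019]), 'contact_force': array([-0.648 ,  0.6184, -0.1293]), 'qpos': array([-0.2595,  0.3232,  1.5425,  0.0145,  1.2835,  1.3109]), 'width': np.float64(-0.0004)}
```

View pics/w1.png

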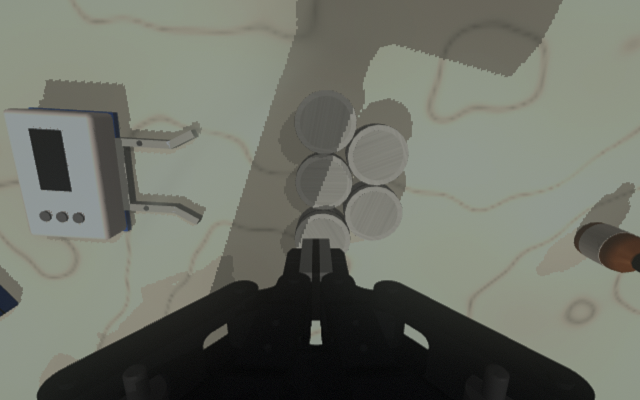

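```bash
python3 - <<'E'
from h import *
from scipy.spatial.transform import Rotation as R
D=np.load("w1.npz");p,d,T=D["p"],cv2.medianBlur(D["d"],3),D["T"]
P=scene("wrist",T=T,pd=(p,d));z=P[...,2]
print("bench",np.nanmedian(z[:80,:60]),np.nanmedian(z[60:80,200:270]))
def cen(c,lo,hi,rows=(0,236)):
    c=np.array(c);m0=(z>lo)&(z<hi);m0[rows[1]:]=0
    for _ in range(6):
        w=m0&(np.hypot(P[...,0]-c[0],P[...,1]-c[1])<.031);c=P[w].mean(0)[:2]
    return c.round(4),w.sum(),np.median(z[w]).round(4),circ(P[w])
print("low",cen((.583,-.0835),.019,.0292))
for c in [(.643,-.086),(.523,-.0835),(.6115,-.136),(.552,-.135)]: print("deep",cen(c,.0295,.042))
m=(z>.036)&(P[...,1]>.1);q=P[m]
print(cv2.minAreaRect((q[:,:2]*1000).astype(np.float32)),np.median(q[:,2]))
# arms
f=(z>.007)&(z<.018)&(P[...,1]>.03)&(P[...,1]<.12)&(P[...,0]>.5)&(P[...,0]<.66);q=P[f]
for y0 in np.arange(.07,.12,.008):
    s=q[(q[:,1]>=y0)&(q[:,1]<y0+.008)];a=s[s[:,0]>.586,0];b=s[s[:,0]<.586,0]
    if len(a) and len(b): print(round(y0+.004,3),a.min().round(4),a.max().round(4),b.min().round(4),b.max().round(4),((a.min()+b.max())/2).round(4))
s=get_state();q=s["ee_rot"];Rt=R.from_quat([q[1],q[2],q[3],q[0]])
print("turn to level yaw0, deg",np.degrees((Rt.inv()*R.from_quat([1,0,0,0])).as_rotvec()).round(2))
E
```

```text
bench 0.00038382213123225317 0.00044430385002650064
low (array([ 0.5837, -0.0843]), np.int64(2551), np.float64(0.0254), (array([ 0.58318842, -0.08491177]), 0.030819633483886718))
deep (array([ 0.6438, -0.0855]), np.int64(3140), np.float64(0.0347), (array([ 0.64300043, -0.08570831]), 0.030213308334350587))
deep (array([ 0.5404, -0.0916]), np.int64(1283), np.float64(0.0346), (array([ 0.5401377 , -0.09022617]), 0.030961992263793946))
deep (array([ 0.6127, -0.1367]), np.int64(2933), np.float64(0.0347), (array([ 0.61274237, -0.13662105]), 0.030795215606689453))
deep (array([ 0.5544, -0.1353]), np.int64(2426), np.float64(0.0347), (array([ 0.55436713, -0.13528067]), 0.03092462158203125))
((591.1170043945312, 180.2790069580078), (85.31146240234375, 128.72605895996094), 86.60494232177734) 0.04238444737598274
0.074 0.6173 0.6281 0.5369 0.5505 0.5839
0.082 0.6165 0.625 0.5417 0.5527 0.5846
0.09 0.6178 0.6251 0.5452 0.5534 0.5856
0.098 0.6178 0.6259 0.5452 0.5537 0.5857
0.106 0.6188 0.6262 0.5463 0.5544 0.5866
0.114 0.6188 0.6261 0.5463 0.5548 0.5868
0.122 0.6189 0.6269 0.5474 0.5549 0.5869
turn to level yaw0, deg [-0.9   0.22 -0.24]
```

>>> drive_tool:
  motion: "-0.9 0.2 -0.2 0.001 0.007 0.02 0; 0 0 0 0 0 0.05 0; 0 0 0 0 0 0.04 0; 0 0 0 0 0 0.02 0; 0 0 0 0 0 0 0; 0 0 0 0 0 0 0"

```text
clock: 2.9
position: [0.5848, -0.0886, 0.0633]
ee_rot: [0.002, 1.0, -0.003, 0.006]
contact_force: [0.4, -0.5, 0.2]
width: 0.0
```

```bash
cat > st.py <<'E'
from h import *
from scipy.spatial.transform import Rotation as R
s=get_state();q=s["ee_rot"];Rt=R.from_quat([q[1],q[2],q[3],q[0]])
print(round(float(s["clock"]),3),s["position"].round(4),"F",s["contact_force"].round(2),"qd",np.abs(s["qd"]).max().round(3),"level turn",np.degrees((Rt.inv()*R.from_quat([1,0,0,0])).as_rotvec()).round(2))
E
python3 st.py
```

```text
2.9 [ 0.5848 -0.0886  0.0633] F [ 0.45 -0.53  0.2 ] qd 0.005 level turn [ 0.27 -0.65 -0.3 ]
```

>>> drive_tool:
  motion: "0.2 -0.6 -0.3 -0.001 -0.004 0.01 0; 0 0 0 0 0 0.01 0; 0 0 0 0 0 0.008 0; 0 0 0 0 0 0 0; 0 0 0 0 0 0 0"

```text
clock: 3.52
position: [0.5855, -0.0849, 0.0361]
ee_rot: [0.001, 1.0, 0.0, 0.002]
contact_force: [-1.0, -0.4, -0.8]
width: -0.0001
```

```bash
python3 st.py
```

```text
3.525 [ 0.5855 -0.0849  0.0361] F [-1.05 -0.37 -0.77] qd 0.005 level turn [ 0.13 -0.28  0.01]
```

>>> drive_tool:
  motion: "0 0 0 -0.0025 -0.0005 0.003 0; 0 0 0 0 0 0.003 0; 0 0 0 0 0 0.002 0; 0 0 0 0 0 0 0"

```text
clock: 4.03
position: [0.5831, -0.0845, 0.0279]
ee_rot: [0.001, 1.0, 0.0, 0.003]
contact_force: [-0.2, -0.9, 0.1]
width: 0.0002
```

>>> drive_tool:
  motion: "0 0 0 0 0 0.001 0; 0 0 0 0 0 0.001 0"

```text
clock: 4.28
position: [0.5833, -0.0845, 0.0259]
ee_rot: [0.001, 1.0, 0.0, 0.003]
contact_force: [0.3, 1.2, 0.6]
width: 0.0002
```

>>> drive_tool:
  motion: "0 0 0 0 0 0.001 0; 0 0 0 0 0 0.001 0"

```text
clock: 4.53
position: [0.5834, -0.0846, 0.0248]
ee_rot: [0.001, 1.0, 0.0, 0.003]
contact_force: [-2.9, 1.0, 11.3]
width: -0.0001
```

>>> drive_tool:
  motion: "0 0 0 0 -0.002 0.0008 0; 0 0 0 0 -0.003 0.0008 0"

```text
clock: 4.78
position: [0.5844, -0.0811, 0.0248]
ee_rot: [0.003, 1.0, 0.001, 0.004]
contact_force: [-1.7, -2.9, 6.0]
width: -0.0001
```

```bash
python3 st.py; python3 - <<'E'
from h import *
s=get_state();p,d=get_image("wrist");T=wristT(s);cv2.imwrite("pics/w2.png",p[:,:,::-1]);np.savez("w2.npz",p=p,d=d,T=T)
E
```

```text
4.775 [ 0.5844 -0.0811  0.0248] F [-1.71 -2.92  6.  ] qd 0.041 level turn [ 0.33 -0.5   0.06]
```

View pics/w2.png

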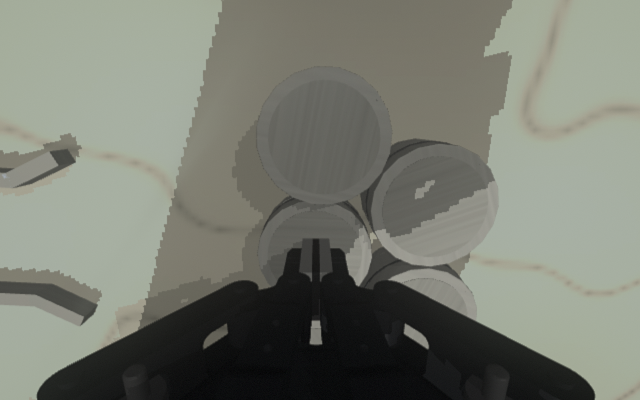

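The fingers sit on the lid at (316,250), and the side force of −2.9 N matches a tin sliding along. I'll go on in small steps.

>>> drive_tool:
  motion: "0 0 0 -0.0006 -0.005 0.0008 0; 0 0 0 -0.0003 -0.005 0.0008 0; 0 0 0 0 -0.005 0.0008 0"

```text
clock: 5.2
position: [0.5865, -0.068, 0.0248]
ee_rot: [0.005, 1.0, 0.001, 0.008]
contact_force: [-1.3, -2.2, 5.9]
width: 0.0004
```

```bash
python3 st.py; python3 - <<'E'
from h import *
s=get_state();p,d=get_image("wrist");T=wristT(s);cv2.imwrite("pics/w3.png",p[:,:,::-1]);np.savez("w3.npz",p=p,d=d,T=T)
p,d=get_image("top");np.savez("top3.npz",p=p,d=d);cv2.imwrite("pics/top3.png",cv2.resize(p[100:280,180:420,::-1],None,fx=3.2,fy=3.2))
E
```

```text
5.2 [ 0.5865 -0.068   0.0248] F [-1.28 -2.17  5.94] qd 0.07 level turn [ 0.59 -0.9   0.12]
```

View pics/w3.png

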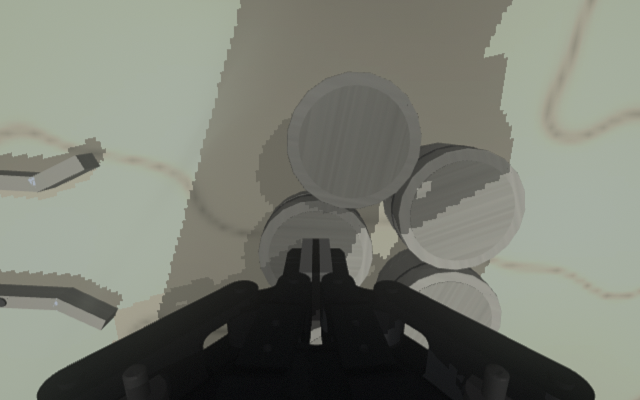

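View pics/top3.png

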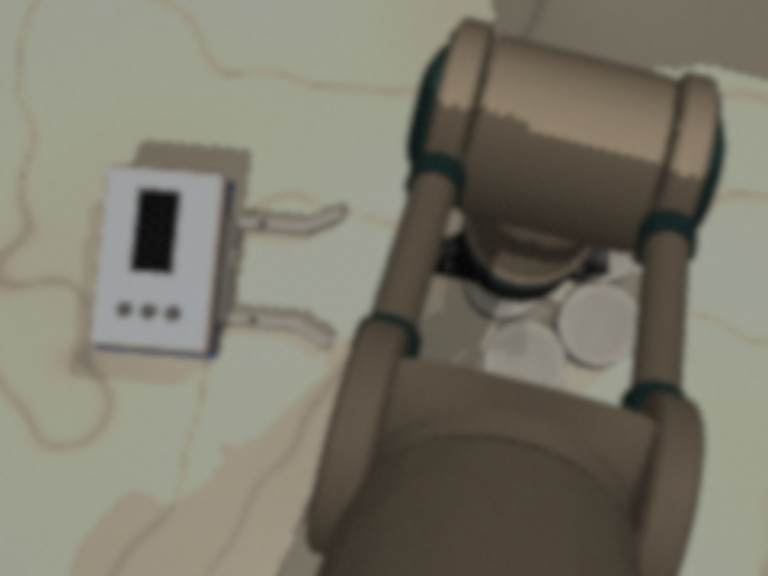

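The TCP has drifted in +x and is tilting slightly. I'll measure the tin and its neighbour before going on.

```bash
cat > meas.py <<'E'
import sys
from h import *
from scipy.optimize import least_squares
def go(f,low0,deeps=[(.643,-.0855),(.6125,-.1366),(.5535,-.1352)]):
    D=np.load(f);p,d,T=D["p"],cv2.medianBlur(D["d"],3),D["T"]
    P=scene("wrist",T=T,pd=(p,d));z=P[...,2]
    b=np.nanmedian(z[20:200,20:120]);print("bench",b.round(4))
    def fit(c,lo,hi):
        m=(z-b>lo)&(z-b<hi)&(np.hypot(P[...,0]-c[0],P[...,1]-c[1])<.04)
        m[236:,230:400]=0; m[285:]=0
        n,l,st,ce=cv2.connectedComponentsWithStats(m.astype(np.uint8));k=1+np.argmax(st[1:,4]);m=l==k
        # far rim: max radius per angle around c
        q=P[m]
        for _ in range(5):
            a=np.arctan2(q[:,1]-c[1],q[:,0]-c[0]);r=np.hypot(q[:,1]-c[1],q[:,0]-c[0])
            bi=((a+np.pi)/(2*np.pi)*48).astype(int)%48
            e=[q[bi==i][np.argmax(r[bi==i])] for i in range(48) if (bi==i).sum()>3 and r[bi==i].max()>.024]
            e=np.array(e);s=least_squares(lambda x:np.hypot(e[:,0]-x[0],e[:,1]-x[1])-.03,c,loss='soft_l1',f_scale=.0007)
            c=s.x
        return c.round(4),len(e),np.abs(s.fun).mean().round(5),np.median(q[:,2]).round(4)
    print("low",fit(low0,.018,.0295))
    for c in deeps:print("deep",fit(c,.0295,.042))
if __name__=="__main__":
    go(sys.argv[1],(float(sys.argv[2]),float(sys.argv[3])))
E
python3 meas.py w1.npz .5834 -.0843; python3 meas.py w2.npz .5844 -.0811; python3 meas.py w3.npz .585 -.068
```

```text
bench 0.0016
low (array([ 0.5819, -0.085 ]), 48, np.float64(0.00219), np.float64(0.0254))
deep (array([ 0.6428, -0.086 ]), 48, np.float64(0.0019), np.float64(0.0347))
deep (array([ 0.6115, -0.1366]), 48, np.float64(0.00345), np.float64(0.0347))
deep (array([ 0.5535, -0.1353]), 48, np.float64(0.00394), np.float64(0.0346))
bench 0.0005
low (array([ 0.5831, -0.0812]), 18, np.float64(0.00048), np.float64(0.0254))
deep (array([ 0.6429, -0.0857]), 48, np.float64(0.00188), np.float64(0.0347))
deep (array([ 0.6114, -0.1367]), 46, np.float64(0.00346), np.float64(0.0347))
deep (array([ 0.5639, -0.1363]), 10, np.float64(0.00042), np.float64(0.0346))
bench 0.0005
low (array([ 0.585 , -0.0685]), 18, np.float64(0.00029), np.float64(0.0253))
deep (array([ 0.6429, -0.0857]), 48, np.float64(0.00189), np.float64(0.0347))
deep (array([ 0.6113, -0.1368]), 48, np.float64(0.00338), np.float64(0.0347))
deep (array([ 0.5639, -0.1365]), 12, np.float64(0.00086), np.float64(0.0345))
```

The tin follows the fingers: it is at (0.585, −0.0685), and deep tin 1 has not moved. I'll compensate the drift on each row.

>>> drive_tool:
  motion: "0.25 -0.4 0.05 -0.0013 -0.006 0.0008 0; 0.25 -0.4 0.05 -0.0013 -0.006 0.0008 0; 0.25 -0.4 0.05 -0.0013 -0.006 0.0008 0"

```text
clock: 5.68
position: [0.586, -0.0509, 0.0248]
ee_rot: [0.0, 1.0, 0.0, 0.001]
contact_force: [0.3, -2.9, 6.1]
width: -0.0001
```

```bash
python3 st.py
```

```text
5.675 [ 0.586  -0.0509  0.0248] F [ 0.27 -2.91  6.07] qd 0.064 level turn [ 0.01 -0.12  0.  ]
```

>>> drive_tool:
  motion: "0.1 -0.15 0 -0.0009 -0.009 0.0008 0; 0.1 -0.15 0 -0.0009 -0.010 0.0008 0; 0.1 -0.15 0 -0.0009 -0.010 0.0008 0; 0.1 -0.15 0 -0.0009 -0.010 0.0008 0"

```text
clock: 6.18
position: [0.5868, -0.0134, 0.0248]
ee_rot: [-0.001, 1.0, 0.0, 0.0]
contact_force: [-1.4, -2.2, 5.5]
width: 0.0001
```

```bash
python3 st.py;  python3 - <<'E'
from h import *
s=get_state();p,d=get_image("wrist");T=wristT(s);cv2.imwrite("pics/w4.png",p[:,:,::-1]);np.savez("w4.npz",p=p,d=d,T=T)
E
python3 meas.py w4.npz .585 -.013
```

```text
6.175 [ 0.5868 -0.0134  0.0248] F [-1.43 -2.24  5.51] qd 0.129 level turn [-0.11 -0.05  0.04]
bench 0.0005
low (array([ 0.5854, -0.0141]), 18, np.float64(0.00011), np.float64(0.0253))
deep (array([ 0.6429, -0.0856]), 48, np.float64(0.00186), np.float64(0.0347))
deep (array([ 0.6112, -0.1363]), 48, np.float64(0.00358), np.float64(0.0347))
deep (array([ 0.564 , -0.1357]), 11, np.float64(0.00047), np.float64(0.0345))
```

View pics/w4.png

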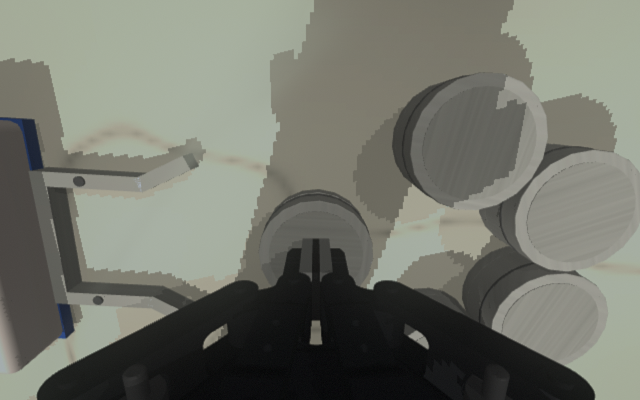

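>>> drive_tool:
  motion: "0 -0.1 0 -0.0014 -0.010 0.0008 0; 0.1 -0.1 0 -0.0014 -0.010 0.0008 0; 0.1 -0.1 0 -0.0014 -0.010 0.0008 0; 0.1 -0.1 0 -0.0014 -0.010 0.0008 0; 0.1 -0.1 0 -0.0014 -0.010 0.0008 0"

```text
clock: 6.85
position: [0.585, 0.0368, 0.0248]
ee_rot: [-0.002, 1.0, 0.001, 0.002]
contact_force: [-0.5, -2.8, 6.4]
width: 0.0001
```

```bash
python3 st.py;  python3 - <<'E'
from h import *
s=get_state();p,d=get_image("wrist");T=wristT(s);cv2.imwrite("pics/w5.png",p[:,:,::-1]);np.savez("w5.npz",p=p,d=d,T=T)
from meas import go
go("w5.npz",s["position"][:2]-[.0014,.0007],[])
P=scene("wrist",T=T,pd=(p,cv2.medianBlur(d,3)));z=P[...,2]
f=(z>.0075)&(z<.018)&(P[...,1]>.05)&(P[...,1]<.125)&(P[...,0]>.5)&(P[...,0]<.66);f[:,:]&=np.arange(640)[None]<300;q=P[f]
for y0 in np.arange(.05,.125,.008):
    s=q[(q[:,1]>=y0)&(q[:,1]<y0+.008)];a=s[s[:,0]>.586,0];b=s[s[:,0]<.586,0]
    if len(a) and len(b): print(round(y0+.004,3),a.min().round(4),a.max().round(4),b.min().round(4),b.max().round(4),((a.min()+b.max())/2).round(4))
E
```

```text
6.85 [0.585  0.0368 0.0248] F [-0.5  -2.81  6.43] qd 0.134 level turn [-0.28 -0.22  0.13]
bench 0.0011
low (array([0.5836, 0.0362]), 18, np.float64(0.00011), np.float64(0.0253))
0.094 0.6172 0.6254 0.5531 0.554 0.5856
0.102 0.6178 0.626 0.5497 0.554 0.5859
0.11 0.6184 0.6264 0.5461 0.5546 0.5865
0.118 0.6183 0.6269 0.5463 0.5552 0.5867
0.126 0.619 0.6271 0.5468 0.5555 0.5872
```

View pics/w5.png

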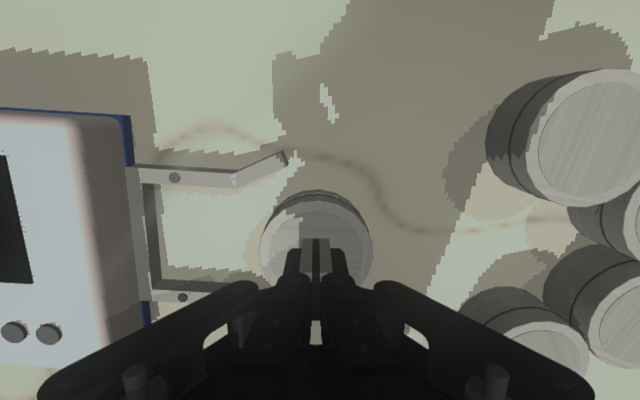

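>>> drive_tool:
  motion: "0 -0.15 0.05 -0.0009 -0.010 0.0008 0; 0 -0.15 0.05 -0.0008 -0.010 0.0008 0; 0 -0.15 0 -0.0008 -0.010 0.0008 0"

```text
clock: 7.28
position: [0.585, 0.0675, 0.0248]
ee_rot: [-0.002, 1.0, 0.001, 0.001]
contact_force: [-0.6, -2.8, 6.3]
width: 0.0003
```

```bash
python3 st.py
```

```text
7.275 [0.585  0.0675 0.0248] F [-0.58 -2.77  6.31] qd 0.144 level turn [-0.18 -0.1   0.08]
```

>>> drive_tool:
  motion: "0 -0.15 0 -0.0000 -0.008 0.0008 0; 0 -0.15 0 -0.0002 -0.006 0.0008 0"

```text
clock: 7.52
position: [0.5862, 0.0815, 0.0248]
ee_rot: [-0.001, 1.0, 0.001, -0.0]
contact_force: [-0.5, -3.1, 6.0]
width: -0.0002
```

```bash
python3 st.py;  python3 - <<'E'
from h import *
s=get_state();p,d=get_image("wrist");T=wristT(s);cv2.imwrite("pics/w6.png",p[:,:,::-1]);np.savez("w6.npz",p=p,d=d,T=T)
from meas import go
go("w6.npz",s["position"][:2]-[.0014,.0007],[])
E
```

```text
7.525 [0.5862 0.0815 0.0248] F [-0.51 -3.14  5.97] qd 0.085 level turn [-0.08  0.01  0.15]
bench 0.0113Traceback (most recent call last):
  File "<stdin>", line 4, in <module>
  File "meas.py", line 21, in go
    print("low",fit(low0,.018,.0295))
                ~~~^^^^^^^^^^^^^^^^^
  File "meas.py", line 11, in fit
    n,l,st,ce=cv2.connectedComponentsWithStats(m.astype(np.uint8));k=1+np.argmax(st[1:,4]);m=l==k
                                                                       ~~~~~~~~~^^^^^^^^^^
    return _wrapfunc(a, 'argmax', axis=axis, out=out, **kwds)
    return bound(*args, **kwds)
ValueError: attempt to get argmax of an empty sequence
```

View pics/w6.png

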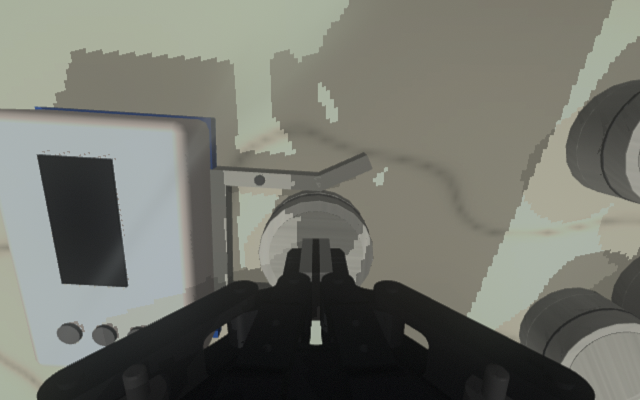

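>>> drive_tool:
  motion: "0 -0.1 0 -0.0003 -0.007 0.0008 0; 0 -0.1 0 -0.0003 -0.005 0.0008 0"

```text
clock: 7.82
position: [0.5871, 0.0937, 0.0248]
ee_rot: [-0.0, 1.0, 0.002, -0.0]
contact_force: [-0.1, -2.5, 5.0]
width: -0.0001
```

```bash
python3 st.py; sed -i 's/    b=np.nanmedian.*/    b=.0005/' meas.py; python3 - <<'E'
from h import *
s=get_state();p,d=get_image("wrist");T=wristT(s);cv2.imwrite("pics/w7.png",p[:,:,::-1]);np.savez("w7.npz",p=p,d=d,T=T)
from meas import go
go("w6.npz",(.5848,.0808),[])
go("w7.npz",s["position"][:2]-[.0014,.0007],[])
E
```

```text
7.825 [0.5871 0.0937 0.0248] F [-0.06 -2.47  5.01] qd 0.07 level turn [-0.01  0.01  0.2 ]
low (array([0.5848, 0.0808]), 18, np.float64(0.00014), np.float64(0.0253))
low (array([0.5857, 0.093 ]), 18, np.float64(0.00013), np.float64(0.0253))
```

>>> drive_tool:
  motion: "0 -0.1 0 -0.0004 -0.003 0.0009 0; 0 -0.1 0 -0.0004 -0.002 0.0009 0"

```text
clock: 8.12
position: [0.5878, 0.0986, 0.0248]
ee_rot: [0.001, 1.0, 0.002, -0.0]
contact_force: [-1.4, -3.1, 7.4]
width: 0.0002
```

>>> drive_tool:
  motion: "0 -0.1 0 -0.0004 -0.001 0.001 0; 0 -0.1 0 -0.0005 -0.001 0.001 0"

```text
clock: 8.38
position: [0.5881, 0.0996, 0.0248]
ee_rot: [0.002, 1.0, 0.003, -0.0]
contact_force: [-0.7, -3.6, 7.4]
width: -0.0002
```

>>> drive_tool:
  motion: "0 -0.1 0 -0.0005 -0.001 0.001 0; 0 -0.1 0 -0.0005 -0.001 0.001 0"

```text
clock: 8.62
position: [0.5883, 0.1006, 0.0248]
ee_rot: [0.003, 1.0, 0.004, -0.001]
contact_force: [-0.2, -3.3, 8.6]
width: -0.0001
```

>>> drive_tool:
  motion: "0.1 -0.1 0.1 -0.001 -0.0012 0.001 0; 0.1 -0.1 0.1 -0.001 -0.0012 0.001 0"

```text
clock: 8.88
position: [0.5883, 0.1015, 0.0248]
ee_rot: [0.003, 1.0, 0.003, -0.0]
contact_force: [-0.1, -4.3, 6.8]
width: 0.0005
```

```bash
python3 st.py; python3 - <<'E'
from h import *
s=get_state();p,d=get_image("wrist");T=wristT(s);cv2.imwrite("pics/w8.png",p[:,:,::-1]);np.savez("w8.npz",p=p,d=d,T=T)
from meas import go
go("w8.npz",s["position"][:2]-[.0014,.0007],[])
P=scene("wrist",T=T,pd=(p,cv2.medianBlur(d,3)));z=P[...,2]
m=(z>.036)&(P[...,1]>.1);m[:,215:]=0;q=P[m];print(np.sort(q[:,1])[[5,50,300]],)
E
```

```text
8.875 [0.5883 0.1015 0.0248] F [-0.1  -4.34  6.8 ] qd 0.012 level turn [0.34 0.01 0.29]
low (array([0.5869, 0.1006]), 18, np.float64(0.00012), np.float64(0.0253))
[0.12358581 0.12453259 0.1270384 ]
```

View pics/w8.png

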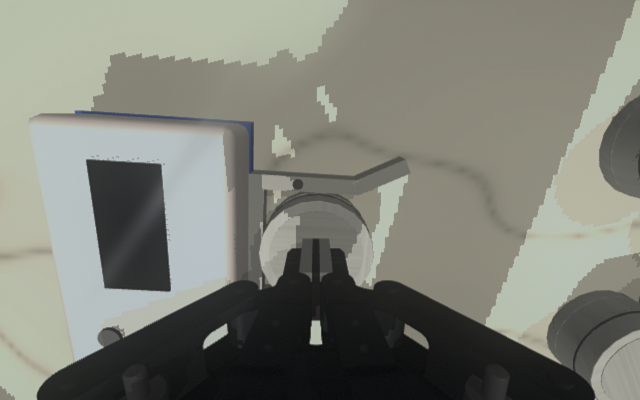

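>>> drive_tool:
  motion: "0.1 -0.1 0.1 -0.001 -0.0012 0.001 0; 0.1 -0.1 0.1 -0.001 -0.0012 0.001 0"

```text
clock: 9.18
position: [0.5883, 0.1015, 0.0248]
ee_rot: [0.003, 1.0, 0.002, 0.0]
contact_force: [-0.5, -4.7, 7.2]
width: -0.0
```

>>> drive_tool:
  motion: "0.1 -0.1 0.1 -0.001 -0.0012 0.001 0; 0.1 -0.1 0.1 -0.001 -0.0012 0.001 0"

```text
clock: 9.43
position: [0.5883, 0.1015, 0.0247]
ee_rot: [0.004, 1.0, 0.001, 0.001]
contact_force: [0.2, -3.8, 6.7]
width: -0.0004
```

```bash
python3 st.py; python3 - <<'E'
from h import *
s=get_state();p,d=get_image("wrist");T=wristT(s);cv2.imwrite("pics/w9.png",p[:,:,::-1]);np.savez("w9.npz",p=p,d=d,T=T)
from meas import go
go("w9.npz",s["position"][:2]-[.0014,.0007],[])
E
```

```text
9.425 [0.5883 0.1015 0.0247] F [ 0.21 -3.84  6.68] qd 0.011 level turn [ 0.45 -0.1   0.1 ]
low (array([0.5869, 0.1006]), 18, np.float64(0.0001), np.float64(0.0253))
```

It has stalled at y = 0.1015. I'll push a bit harder to tell a true stop from stiction.

>>> drive_tool:
  motion: "0 -0.1 0.1 -0.001 -0.002 0.0012 0; 0 -0.1 0.1 -0.001 -0.0025 0.0012 0"

```text
clock: 9.72
position: [0.5884, 0.1027, 0.0248]
ee_rot: [0.007, 1.0, 0.0, 0.001]
contact_force: [-0.7, -4.9, 8.3]
width: 0.0003
```

```bash
python3 st.py; python3 - <<'E'
from h import *
s=get_state();p,d=get_image("wrist");T=wristT(s);cv2.imwrite("pics/w10.png",p[:,:,::-1]);np.savez("w10.npz",p=p,d=d,T=T)
from meas import go
go("w10.npz",s["position"][:2]-[.0014,.0007],[])
E
```

```text
9.725 [0.5884 0.1027 0.0248] F [-0.74 -4.91  8.31] qd 0.049 level turn [ 0.8  -0.16  0.03]
low (array([0.5869, 0.1006]), 18, np.float64(0.00011), np.float64(0.0253))
```

The fingers slid 1.2 mm over the lid while the tin stayed at (0.5869, 0.1006), so it is against the back bar. I'll unload and lift straight up.

>>> drive_tool:
  motion: "0 0 0 0 0 0.0002 0; 0 0 0 0 0 -0.002 0; 0 0 0 0 0 -0.01 0; 0 0 0 0 0 -0.03 0; 0 0 0 0 0 -0.05 0; 0 0 0 0 0 -0.06 0; 0 0 0 0 0 0 0"

```text
clock: 10.65
position: [0.5869, 0.1071, 0.1808]
ee_rot: [0.005, 1.0, 0.0, -0.001]
contact_force: [-0.8, -0.3, 0.1]
width: -0.0
```

```bash
python3 st.py; python3 - <<'E'
from h import *
s=get_state();p,d=get_image("wrist");T=wristT(s);cv2.imwrite("pics/w11.png",p[:,:,::-1]);np.savez("w11.npz",p=p,d=d,T=T)
p,d=get_image("side");cv2.imwrite("pics/side11.png",cv2.resize(p[120:320,200:440,::-1],None,fx=3.2,fy=3))
E
```

```text
10.65 [0.5869 0.1071 0.1808] F [-0.81 -0.3   0.15] qd 0.089 level turn [0.62 0.06 0.02]
```

View pics/w11.png

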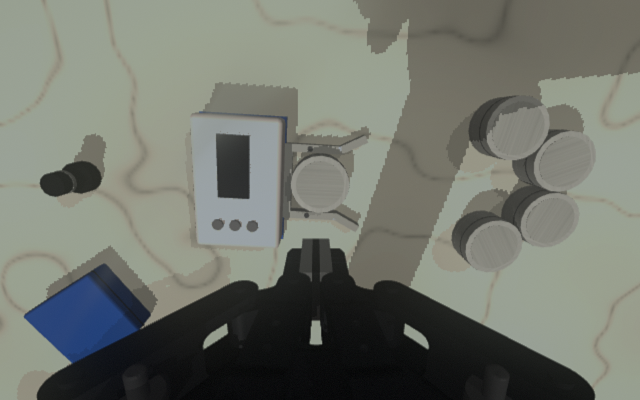

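View pics/side11.png

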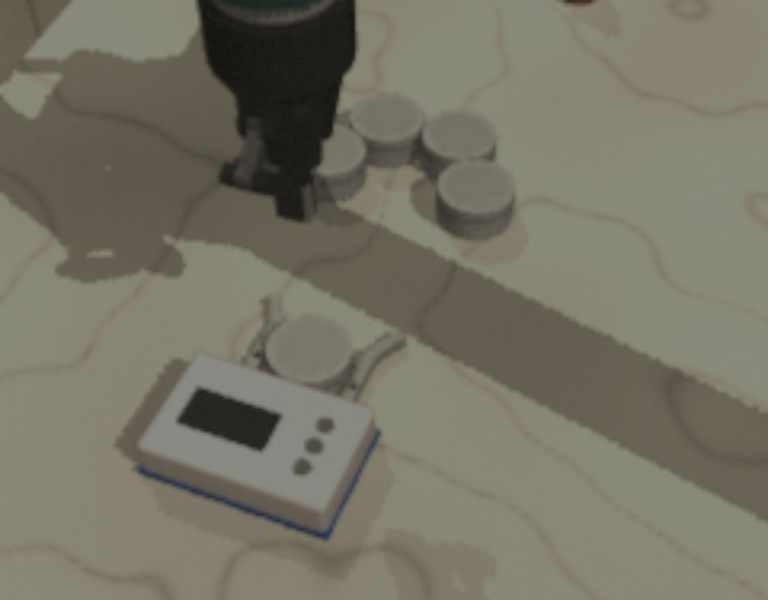

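Both views show the tin seated in the fork, at wrist (319,183), and the four deep tins still in their nest. Next I'll check the distances in one frame.

```bash
python3 - <<'E'
from h import *
def run(f,n,low):
    D=np.load(f);d=cv2.medianBlur(D["d"],3);T=D["T"] if n=="wrist" else None
    P=scene(n,T=T,pd=(None,d));z=P[...,2]
    b=.0004
    def cen(c,lo,hi):
        c=np.array(c);m0=(z-b>lo)&(z-b<hi);m0[236:]=0
        for _ in range(8):
            w=m0&(np.hypot(P[...,0]-c[0],P[...,1]-c[1])<.031);c=P[w].mean(0)[:2]
        return c,w.sum(),np.median(z[w]).round(4)
    L=cen(low,.019,.0292);print(f,"low",L)
    for c in [(.643,-.086),(.523,-.0835),(.612,-.136),(.553,-.135)]: print("deep",cen(c,.0295,.040))
    m=(z>.036)&(P[...,1]>.12)&(P[...,1]<.25)&(P[...,0]>.51)&(P[...,0]<.67);
    if n=="wrist":m[250:]=0
    r=cv2.minAreaRect((P[m][:,:2]*1000).astype(np.float32));print("housing",r)
    a=np.radians(r[2]);o=np.array(r[0])-80.5*np.array([np.cos(a),np.sin(a)])
    e=L[0]*1000-o;print("origin",o.round(1),"tin in reader frame mm",(e@[np.cos(a),np.sin(a)]).round(2),(e@[-np.sin(a),np.cos(a)]).round(2))
run("w1.npz","wrist",(.5834,-.0843));run("w11.npz","wrist",(.587,.1))
E
```

```text
w1.npz low (array([ 0.58369057, -0.08427824]), np.int64(2550), np.float64(0.0254))
deep (array([ 0.64377069, -0.08547433]), np.int64(3140), np.float64(0.0347))
deep (array([ 0.54115017, -0.09472896]), np.int64(1343), np.float64(0.0346))
deep (array([ 0.61273355, -0.13673532]), np.int64(2931), np.float64(0.0347))
deep (array([ 0.55423548, -0.13537314]), np.int64(2420), np.float64(0.0347))
housing ((591.1170043945312, 180.2790069580078), (85.31146240234375, 128.72605895996094), 86.60494232177734)
origin [586.3  99.9] tin in reader frame mm -184.03 -8.25
w11.npz low (array([0.58826701, 0.10049249]), np.int64(2643), np.float64(0.0254))
deep (array([ 0.64409289, -0.08372051]), np.int64(3324), np.float64(0.0347))
deep (array([ 0.5511786 , -0.11254031]), np.int64(1494), np.float64(0.0347))
deep (array([ 0.61318984, -0.134372  ]), np.int64(3041), np.float64(0.0348))
deep (array([ 0.55915711, -0.13336368]), np.int64(2313), np.float64(0.0347))
housing ((591.0834350585938, 180.94903564453125), (85.40564727783203, 128.94949340820312), 86.56258392333984)
origin [586.3 100.6] tin in reader frame mm 0.02 -2.01
```

The tin is at x = 0.0 mm in the reader frame. I'll move the arm clear so the top camera can check all the objects.

>>> drive_tool:
  motion: "0 0 0 -0.01 0.02 -0.03 0; 0 0 0 -0.029 0.052 -0.02 0; 0 0 0 -0.029 0.052 0 0; 0 0 0 -0.029 0.052 0 0; 0 0 0 -0.029 0.052 0 0; 0 0 0 -0.029 0.052 0 0; 0 0 0 -0.029 0.052 0 0; 0 0 0 -0.029 0.052 0 0; 0 0 0 -0.029 0.052 0 0; 0 0 0 -0.029 0.052 0 0; 0 0 0 -0.029 0.052 0 0; 0 0 0 0 0 0 0"

```text
clock: 12.25
position: [0.2676, -0.4419, 0.2145]
ee_rot: [-0.006, 1.0, 0.002, -0.022]
contact_force: [0.8, -0.1, -0.0]
width: 0.0003
```

```bash
python3 st.py; python3 - <<'E'
from h import *
p,d=get_image("top");np.savez("top12.npz",p=p,d=d);cv2.imwrite("pics/top12.png",p[:,:,::-1])
p0,d0=(np.load("top0.npz")[k] for k in "pd")
for nm,dd in (("before",d0),("after",d)):
    P=scene("top",pd=(None,cv2.medianBlur(dd,3)));z=P[...,2]
    def cen(c,lo,hi,r=.032):
        c=np.array(c);m0=(z>lo)&(z<hi)
        for _ in range(8):
            w=m0&(np.hypot(P[...,0]-c[0],P[...,1]-c[1])<r);c=P[w].mean(0)[:2]
        return c.round(4),int(w.sum()),np.median(z[w]).round(4)
    print(nm)
    for c in [(.643,-.086),(.523,-.0835),(.612,-.136),(.553,-.135)]: print(" deep",cen(c,.0295,.042))
    print(" eyepiece",cen((.586,.343),.03,.06,.025)," bottle",cen((.511,-.387),.02,.1,.03)," box",cen((.428,.37),.02,.04,.08))
    if nm=="after":
        L=cen((.587,.1),.019,.0292,.0315);print(" low",L)
        m=(z>.036)&(P[...,1]>.12)&(P[...,1]<.25)&(P[...,0]>.51)&(P[...,0]<.67)
        r=cv2.minAreaRect((P[m][:,:2]*1000).astype(np.float32));a=np.radians(r[2]);o=np.array(r[0])-80.5*np.array([np.cos(a),np.sin(a)])
        e=L[0]*1000-o;print(r,o,"in reader",e@[np.cos(a),np.sin(a)],e@[-np.sin(a),np.cos(a)])
E
```

```text
12.25 [ 0.2676 -0.4419  0.2145] F [ 0.79 -0.08 -0.05] qd 0.061 level turn [-0.73  2.56  0.27]
before
 deep (array([ 0.6431, -0.0857]), 519, np.float64(0.0338))
 deep (array([ 0.5228, -0.083 ]), 546, np.float64(0.0338))
 deep (array([ 0.6116, -0.1366]), 536, np.float64(0.0338))
 deep (array([ 0.5519, -0.1351]), 544, np.float64(0.0338))
 eyepiece (array([0.5922, 0.3502]), 105, np.float64(0.044))  bottle (array([ 0.5102, -0.3882]), 359, np.float64(0.0501))  box (array([0.4276, 0.3692]), 1773, np.float64(0.0298))
after
 deep (array([ 0.643 , -0.0857]), 522, np.float64(0.0337))
 deep (array([ 0.523 , -0.0832]), 542, np.float64(0.0338))
 deep (array([ 0.6117, -0.1365]), 534, np.float64(0.0336))
 deep (array([ 0.5517, -0.135 ]), 546, np.float64(0.0337))
 eyepiece (array([0.5922, 0.3503]), 105, np.float64(0.0441))  bottle (array([ 0.5103, -0.3882]), 359, np.float64(0.0491))  box (array([0.4276, 0.3693]), 1768, np.float64(0.0297))
 low (array([0.5874, 0.1002]), 523, np.float64(0.0244))
((591.2521362304688, 180.79156494140625), (85.25846862792969, 130.02273559570312), 86.57542419433594) [586.44350561 100.43531396] in reader -0.1777580066358242 -0.9688427455982725
```

View pics/top12.png

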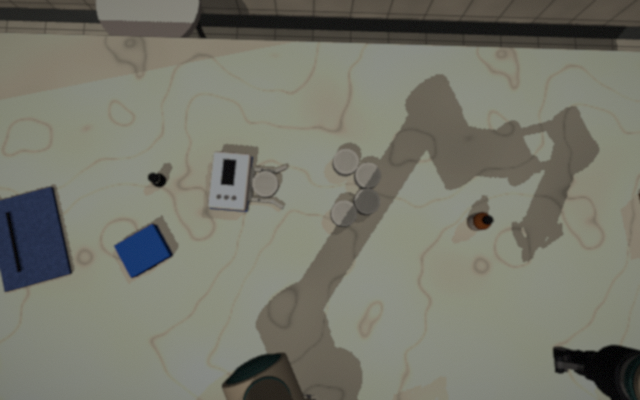

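The tin sits in the fork at (265,183). All the other objects are within 0.3 mm of their starting positions and the arm is clear, so I'll hand in.

```bash
python3 -c "
from rig import *;print(sign_off())"
```

```text
the job is handed in; nothing more can be done
None
```

The low tin is docked in the reader's fork, and I handed the job in at about 12.3 s with the arm clear. I pressed on its lid with the shut fingers and slid it out of the nest's open side (+y), along the bench and into the fork.

**Press force:** the readings I took were 5 to 9 N while sliding, with one of 11 N at first touch. I read the force only at the end of each move. The lid top was felt at about 24.8 mm.

**Fully home:** when I pushed harder at the end, the fingers slid 1.2 mm over the lid while the tin did not move. After lifting off, the tin's position along the fork's way in was 0.0 mm from the docked point by the wrist camera. The top camera gave −0.2 mm, within its roughly 2 mm calibration.

**Sideways position:** the tin sits toward one arm, inside the 2 mm of play. The cameras disagree on how far: 1.0 mm by the top camera, 2.0 mm by the wrist camera.

**Other objects:** in the top view, the four deep tins, bottle, eyepiece and slide box were within about 0.3 mm of where they started. One oblique wrist view seemed to show the deep tins about 2 mm off or more. I put that down to the viewing angle and partly hidden tins, since the top view did not confirm it.

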